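# Set the cookbook stand's leg to its mark and lock it

### The job

The cookbook stand lies on its front so that its sprung leg can be set: take the red cam lever on the leg, slide it fully open against its spring to unlock the leg before you move it, and draw the leg out, without letting go, until its white pointer is in line with the white line on the orange marker clip. Holding the leg there, slide the lever fully closed again, and finish while still gripping the lever with the leg at the mark. Do not let the leg spring back into the stand, do not shift the marker clip, and leave the glasses, bottle and matchbox where they are.

Things in the scene. Friction and masses are not known exactly. Their poses are not given: they have to be found in the camera images.
- stand: Cookbook stand lying on its front, fixed: wooden panel 170 (x) x 260 (y) mm, its upper side 32 mm above the worktop, with an aluminium channel 48 mm wide along its middle, top 50 mm up, in which the leg slides. Origin on the worktop under the panel's centre. Its x points across the stand, roughly away from the robot, y along the channel, z up. The leg comes out toward -y of the stand.
- leg (a joint): How far the steel leg is drawn out, m: 0 fully in, 0.15 fully out, growing toward -y of the stand. A hidden return spring pulls it in with 1.4 to 2.2 N, so with the lever open it slides back in when let go; with the lever closed a rubber pad on the channel wall locks it: it takes some 3 N more to drag it.
- lever (a joint): Cam lever on the leg's carriage, m: 0 closed (pad pressed on the channel wall, leg locked), 0.020 fully open, moving toward -x of the stand (roughly toward the robot), straight across the leg. It starts closed and travels with the leg. A spring presses it shut: opening takes about 11 N, it must be held open, and it closes by itself with about 6 N if let go.
- lever_grip (a point): Middle of the lever's upright red grip: a fin 26 mm (stand's x) x 14 mm (stand's y) x 44 mm high, from 67 to 111 mm above the worktop; this point is on its centre line, 92 mm above the worktop. The carriage below reaches up to 68 mm. Best pinched from above across its 14 mm, fingers closing along the stand's y.
- leg_pointer (a point): Tip of the white pointer, 3 mm wide, on the far (+x) side of the leg's black carriage; it travels with the leg, at the same y along the stand as the lever's grip.
- mark_line (a point): Middle of the white line on top of the orange marker clip (16 x 14 x 12 mm) on its rail beside the channel: the pointer must stand level with it along the stand's y (the line lies 8 mm farther along the stand's x). At the start it is 45 to 115 mm from the pointer, toward -y of the stand.
- mark (a joint): Position of the marker clip along its rail, m: same scale and direction as joint leg, so leg = mark when the pointer is in line. It is a stiff slide and must not be shifted.
- tumbler: Clear glass tumbler, 70 mm wide, 86 mm high, loose bystander; origin at the centre of its underside.
- coupe: Clear stemmed coupe glass, 97 mm wide, 158 mm high, loose bystander; origin at the centre of its underside.
- water_bottle: Green glass water bottle, 70 mm wide, 272 mm high, loose bystander; origin at the centre of its underside.
- matches: Red matchbox lying flat, 36 x 56 x 16 mm, loose bystander; origin at the centre of its underside.

How it is judged:
On the way, in this order (a step that is already met when the one before it is completed fails the run):
1. the lever is slid open while the leg still stands where it was (value of joint lever above 0.016 m and distance of leg_pointer from where it was at the start of the episode below 0.015 m), for 0.1 s.
2. with the lever open, the leg's pointer is held in line with the marker clip (y of leg_pointer in the frame of mark_line between -0.005 and 0.005 m and value of joint lever above 0.012 m and contact force between the fingers and lever above 3 N), for 0.2 s.
3. the lever is closed with the leg held at the mark (y of leg_pointer in the frame of mark_line between -0.005 and 0.005 m and value of joint lever below 0.003 m and contact force between the fingers and lever above 3 N), for 0.2 s.
At the end, for the whole second after the job is handed in: The leg's pointer is within 5 mm of the marker line along the stand, the lever is closed (within 3 mm of its closed end), and the fingers are still gripping the lever (more than 3 N) with the leg at rest (all of step 3 and velocity of joint leg between -0.005 and 0.005 m/s); the arm keeps its last pose, push and grip.
It fails at once if the leg springs back into the stand (value of joint leg below 0.01 m).
It fails at once if the marker clip is shifted by more than 4 mm (distance of mark_line from where it was at the start of the episode above 0.004 m).
It fails at once if a glass, the bottle or the matchbox is moved by more than 3 cm or knocked over (distance of any of tumbler, coupe, water_bottle, matches from where it was at the start of the episode above 0.03 m or angle between any of tumbler, coupe, water_bottle, matches's own z axis and vertical above 0.5 rad).
It also fails if it takes over 32 s, if anything falls off the work surface, if the arm or the gripper's body presses on something with over 40 N, if the wrist force passes 120 N, or if a joint passes its speed limit or range.

### The arm

A 6-joint arm with a two-finger parallel gripper is mounted at the origin on a cart in front of the work surface, level with it; the furniture and walls round the work are solid. World frame = base frame: x ahead of the robot, y to its left, z up, the work surface at z = 0. Lengths are in m, angles in rad, forces in N, time in s.
With the tool pointing down it reaches from about 0.25 to 0.8 m from the base axis. Payload 8.5 kg.
Tool frame: the origin (TCP) lies midway between the tips of the shut fingers; the grasp point (between the pads) lies 19 mm behind it; z points along the fingers, y is the line along which they close (so a half turn about z gives the same grasp; the last joint's range is limited). The gripper opens to 85 mm and grips with 20 to 120 N. Pads are 22 mm wide; open, the fingers measure 114 mm over their backs; the gripper's body (76 mm by 85 mm) begins 54 mm behind the grasp point. The pads swing forward as they close: fully open they stand 13 mm farther back than shut.
Start: joints at [-1.277, 0.238, -0.013, 1.319, 0, 1.571], TCP at [0.152, -0.502, 0.231] pointing down, gripper open.
Joint ranges: [-2.66, 2.66], [-1.03, 1.9], [-1.14, 1.46], [-1.82, 2.27], [-1.45, 1.34], [-3.14, 3.14]. Speed limits (rad/s): [2.22, 2.22, 2.79, 3.14, 3.14, 3.14].

### API

Orientations are given as a 3x3 rotation matrix whose columns are the frame's x, y, z axes.
In Python, from plant import status, eyes, robot gives the robot as it stands.
- The arm moves only by the shell command python3 -m inch 'ROWS' [OPENING] [FORCE]. ROWS is a JSON object of lists of equal length, an entry for each row: "travel": the shift along the tool's x, y, z scaled (see below), a list of three; "turn": the turn, a rotation vector about the tool's x, y, z scaled (see below), a list of three. A call has 1 to 20 rows; each row shifts and turns the commanded pose from where the row before left it, along the tool's axes as they then stand; what a row does not reach is not made up. The controller multiplies each number of a shift by 0.025 m and each number of a turn by 0.12 rad. A row lasts 1/8 s, in which the tool goes at most 62.5 mm and 10.7 degrees, less where a joint would pass 70% of its speed; a pose out of reach is approached as far as the arm can. A call with a number of a shift or a turn outside -1 to 1 is refused whole. A call with a gripper value outside its range is refused whole. OPENING is the opening, from -1 (shut) to 1 (fully open), set as the call begins (- or left out, the last holds). The fingers move at their own pace and stop on an object; FORCE is the grip in N (left out, the last holds). Time passes only in rows, so rows that do not move let the fingers close. It gives the time, the measured TCP pose, the force, the opening and the grip force at its end, in the units of the state.
- status.observe(): the state, without advancing time (a new reading comes with each control period).
- eyes.grab_frame(name): name is "scene" or "top"; returns a dict with "color" (420x560x3 uint8, red, green, blue), "K" (3x3 intrinsics, pixels), "k1" (the pictures are not rectified: a ray, as slopes to the right and down, at radius r is drawn at 1 + k1 r^2 times it, then the intrinsics apply), "eye" and "attitude" of the camera in the world. Camera axes: x right, y up, looking along -z (the intrinsics and any distortion apply to the point x, -y, -z); pixel columns grow to the right and rows downward; lengths in m; the calibration is good to about 2 mm. A picture is of the moment at which its call begins. There is no depth.
- robot.hand_in(): hands the job in; it is judged then, once.
The state is a dict: "t": time; "q": joint angles; "qvel": joint speeds; "tau": joint torques, N m; "tcp_pos": TCP position; "eef_rot": TCP orientation; "ft_force": force on the tool from outside, world axes, zero at the start; "torque": the same for the moment, N m; "width": opening from 0.0 (shut) to 1.0 (fully open); "grip_force": force on a finger pad.
Only numpy, scipy, OpenCV 4.12 (cv2) and the standard library are available. Lean on these libraries where they do the work, as an engineer would, in place of code of your own. Each camera call takes 0.05 s, during which the arm holds its last target. There are 200 camera calls.

## Working session

There is one attempt and no reset: what is moved stays moved. The work goes in short steps, Python scripts to look and compute and a shell command to move; the robot and the scene stay as the last step left them, time stands still between calls to the robot, and variables do not carry over. Pictures are saved under pics/ and viewed, at most 10 in all, crops included, and the job is handed in when it is done.

```bash
mkdir -p pics; cat > h.py <<'E'
import numpy as np,cv2
from plant import status,eyes,robot
def ray(f,u,v):
    K=np.array(f["K"]);d=np.array([f["k1"],0,0,0,0.])
    p=cv2.undistortPoints(np.array([[[u,v]]],float),K,d)[0,0]
    # note: model: x_d = x(1+k1 r^2)
    r=np.array(f["attitude"])@np.array([p[0],-p[1],-1.0]);return np.array(f["eye"]),r
def onplane(f,u,v,z):
    e,r=ray(f,u,v);return e+r*(z-e[2])/r[2]
def proj(f,P):
    p=np.array(f["attitude"]).T@(np.array(P)-f["eye"]);x,y=p[0]/-p[2],-p[1]/-p[2]
    s=1+f["k1"]*(x*x+y*y);K=np.array(f["K"]);return K[0,0]*x*s+K[0,2],K[1,1]*y*s+K[1,2]
E
python3 - <<'E'
from h import *
a=[eyes.grab_frame(n) for n in("top","scene")]
for n,f in zip(("top","scene"),a):
    cv2.imwrite(f"pics/{n}0.png",f["color"][:,:,::-1]);print(n,f["K"],f["k1"],f["eye"],f["attitude"])
s=status.observe();print(s)
E
```

```text
top [[426.44934707   0.         270.73327708]
 [  0.         426.44934707 204.37066423]
 [  0.           0.           1.        ]] -0.06642589274261905 [ 0.32980286 -0.03998193  1.16556043] [[ 0.01297415  0.98348558 -0.18052086]
 [-0.9995105   0.01789571  0.02566118]
 [ 0.02846795  0.18009956  0.98323635]]
scene [[381.18197089   0.         284.03671975]
 [  0.         381.18197089 209.85174023]
 [  0.           0.           1.        ]] -0.02441392242299379 [ 0.06284767 -0.8921565   0.6610813 ] [[ 0.87513503  0.26991483 -0.40160262]
 [-0.4832713   0.4459749  -0.75336262]
 [-0.02423906  0.85337704  0.52073035]]
{'t': 0.1, 'q': array([-1.27696734e+00,  2.38764413e-01, -1.41678579e-02,  1.31922636e+00,
       -1.75225064e-05,  1.57079243e+00]), 'qvel': array([ 1.65977280e-03, -1.02961532e-05,  3.20850243e-03, -1.47385594e-03,
        9.00089862e-04, -1.33333171e-03]), 'tau': array([ 1.05122926e-03, -5.39721894e+01,  3.46998560e+01,  1.33720806e-02,
        1.18459784e-04, -3.01561715e-05]), 'tcp_pos': array([ 0.15193394, -0.50213422,  0.23071986]), 'eef_rot': array([[ 9.57140812e-01,  2.89622682e-01, -4.11320119e-04],
       [ 2.89622973e-01, -9.57139930e-01,  1.29884069e-03],
       [-1.75171859e-05, -1.36230119e-03, -9.99999072e-01]]), 'ft_force': array([0.61178888, 0.34790916, 0.11035561]), 'torque': array([ 0.0176917 , -0.02520934, -0.03723648]), 'grip_force': 0.0, 'width': 1.0010811638309298}
```

View pics/top0.png

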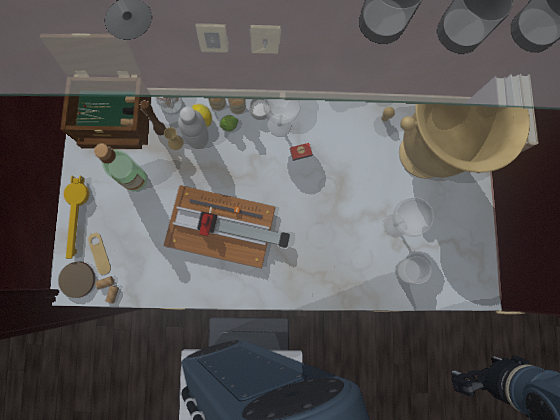

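View pics/scene0.png

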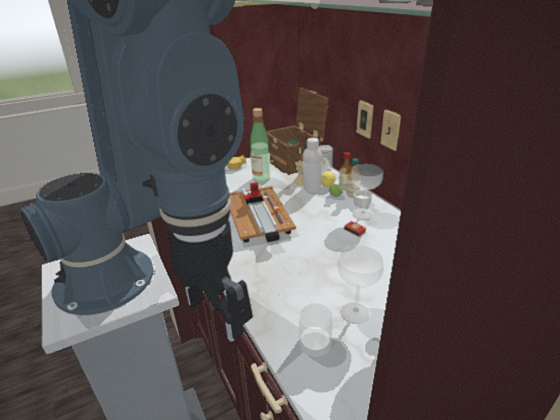

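```bash
python3 - <<'E'
import cv2
i=cv2.imread("pics/top0.png")[175:280,155:305]
cv2.imwrite("pics/crop0.png",cv2.resize(i,None,fx=5,fy=5,interpolation=cv2.INTER_CUBIC))
E
```

```text
(no output)
```

View pics/crop0.png

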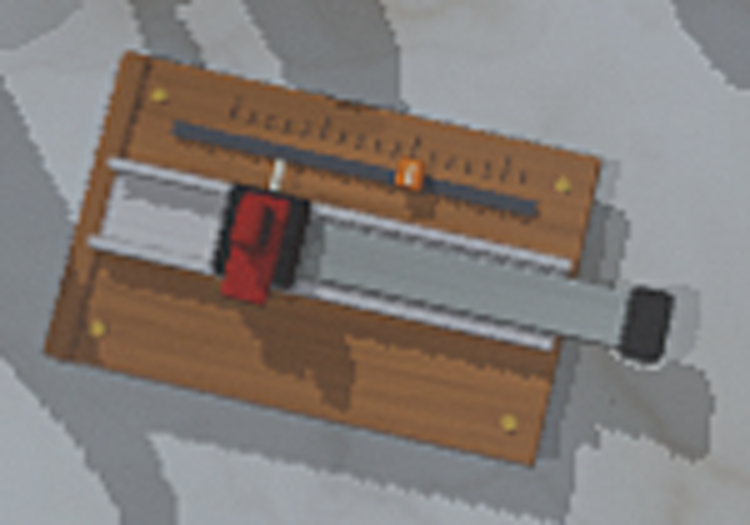

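```bash
python3 - <<'E'
from h import *
f=eyes.grab_frame("top");g=eyes.grab_frame("scene")
c=lambda u,v,z:onplane(f,155+u/5-.4,175+v/5-.4,z)
TL,TR,BR,BL=[c(*p,.032) for p in((125,52),(600,158),(535,465),(45,355))]
print(TL,TR,BR,BL)
O=(TL+TR+BR+BL)/4; O[2]=0
y=(TL-TR)+(BL-BR);y[2]=0;y/=np.linalg.norm(y);x=np.array([y[1],-y[0],0])
print("O",O,"x",x,"y",y, np.linalg.norm(TL-TR),np.linalg.norm(TL-BL),np.linalg.norm(TR-BR))
S=lambda P:[round(float(v),4) for v in((P-O)@x,(P-O)@y,P[2])]
for z in(.05,.06): print("ptr",S(c(281,162,z)),S(c(274,190,z)))
for z in(.042,.05): print("mark",S(c(412,165,z)),S(c(408,183,z)))
print("fin dark",S(c(265,235,.09)), "redcent top",S(c(262,240,.111)))
# red component in top
for n,fr in(("top",f),("scene",g)):
    h=cv2.cvtColor(fr["color"],cv2.COLOR_RGB2HSV)
    m=((h[...,0]<6)|(h[...,0]>174))&(h[...,1]>150)&(h[...,2]>70)
    k,l,s,ce=cv2.connectedComponentsWithStats(m.astype(np.uint8))
    for i in range(1,k):
        if s[i,4]>15 and s[i,4]<2000: print(n,s[i],ce[i])
for z in(.067,.092,.111):
  P=O*1.;
  print(z)
def fz(u,v,z):return S(onplane(f,u,v,z))
for n,u,v,z in(("matches",301,152,.016),("bottletop",103,152,.272),("coupe rim",412,217,.158),("tumbler rim",415,265,.086)): print(n,onplane(f,u,v,z))
i=g["color"][170:250,215:305,::-1]
cv2.imwrite("pics/crop1.png",cv2.resize(i,None,fx=7,fy=7,interpolation=cv2.INTER_CUBIC))
E
```

```text
[0.58693422 0.17888458 0.032     ] [ 0.53308839 -0.08008236  0.032     ] [ 0.36816831 -0.04769903  0.032     ] [0.42168395 0.21298084 0.032     ]
O [0.47746872 0.06602101 0.        ] x [ 0.97931709 -0.2023315   0.        ] y [0.2023315  0.97931709 0.        ] 0.264505671357865 0.1687311699654307 0.16806936207142004
ptr [0.0414, 0.0327, 0.05] [0.026, 0.0327, 0.05]
ptr [0.0399, 0.0312, 0.06] [0.0247, 0.0312, 0.06]
mark [0.0564, -0.0346, 0.042] [0.0464, -0.0348, 0.042]
mark [0.0551, -0.0353, 0.05] [0.0452, -0.0355, 0.05]
fin dark [-0.0028, 0.0257, 0.09] redcent top [-0.008, 0.0234, 0.111]
top [201 214  11  10  56] [205.41071429 217.875     ]
top [199 224  11  12  72] [203.45833333 230.01388889]
scene [343 152   8   7  42] [346.73809524 154.85714286]
scene [244 183  17  17 130] [252.83846154 191.79230769]
scene [346 222   7   7  23] [349.26086957 224.73913043]
scene [355 227  10   7  41] [359.85365854 229.73170732]
0.067
0.092
0.111
matches [ 0.69224685 -0.15324568  0.016     ]
bottletop [0.60328487 0.30403261 0.272     ]
coupe rim [ 0.48982778 -0.41022037  0.158     ]
tumbler rim [ 0.37716152 -0.4391028   0.086     ]
```

View pics/crop1.png

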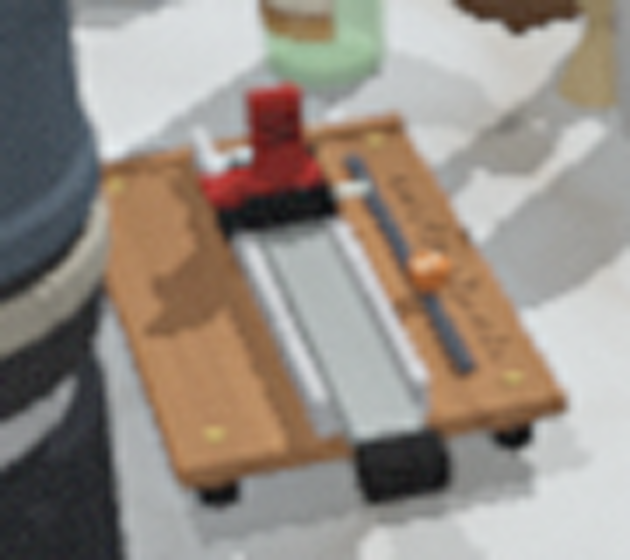

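```bash
cat >> h.py <<'E'
O=np.array([0.47747,0.06602,0]);X=np.array([.97932,-.20233,0]);Y=np.array([.20233,.97932,0])
S=lambda P:np.round([(P-O)@X,(P-O)@Y,P[2]],4)
W=lambda a,b,z:O+a*X+b*Y+np.array([0,0,z])
E
python3 - <<'E'
from h import *
f=eyes.grab_frame("top");g=eyes.grab_frame("scene")
for u,v in((273,92),(275,125),(250,92),(300,92),(350,187)):
    e,r=ray(g,215+u/7-.4,170+v/7-.4);t=(.032+(O-e)@Y)/(r@Y);print(S(e+r*t))
print(S(onplane(g,215+428/7,170+258/7,.047)),S(onplane(g,215+350/7,170+187/7,.055)))
for a in(-.013,.013):
  for b in(.025,.039):
    for z in(.067,.111):
      u,v=proj(f,W(a,b,z));print(a,b,z,round((u-155+.4)*5),round((v-175+.4)*5))
print(W(-.0,.032,.092), np.degrees(np.arctan2(.20233,.97932)))
E
```

```text
[0.0004 0.032  0.1108]
[0.0002 0.032  0.094 ]
[-0.0101  0.032   0.1127]
[0.0128 0.032  0.1086]
[0.0334 0.032  0.0555]
[ 0.0538 -0.0309  0.047 ] [0.0341 0.0298 0.055 ]
-0.013 0.025 0.067 267 260
-0.013 0.025 0.111 256 249
-0.013 0.039 0.067 240 255
-0.013 0.039 0.111 229 243
0.013 0.025 0.067 279 212
0.013 0.025 0.111 269 199
0.013 0.039 0.067 253 206
0.013 0.039 0.111 242 193
[0.48394456 0.09735824 0.092     ] 11.673214128976577
```

```bash
python3 -m inch '{"travel":[[0,0,0],[0,0,0],[0,0,0],[0,0,0],[0,0,0],[0,0,0],[0,0,0],[0,0,0],[0,0,0],[0,0,0],[0,0,0],[0,0,0],[0,0,0],[0,0,0],[0,0,0],[0,0,0],[0,0,0],[0,0,0],[0,0,0],[0,0,0]],"turn":[[0,0,-1],[0,0,-1],[0,0,-1],[0,0,-1],[0,0,-1],[0,0,-1],[0,0,-1],[0,0,-1],[0,0,-1],[0,0,-1],[0,0,-1],[0,0,-1],[0,0,-1],[0,0,-1],[0,0,-1],[0,0,-1],[0,0,-1],[0,0,-1],[0,0,-1],[0,0,-1]]}'
python3 -m inch '{"travel":[[0,0,0],[0,0,0]],"turn":[[0,0,-1],[0,0,-1]]}'
cat > st.py <<'E'
from h import *
s=status.observe();R=s["eef_rot"];p=s["tcp_pos"]
tgt=W(0,.032,.077)
Rt=np.column_stack([-X,Y,[0,0,-1]])
from scipy.spatial.transform import Rotation as Ro
print("t",s["t"],"stand",S(p),"q",np.round(s["q"],2),"F",np.round(s["ft_force"],1),"Fy_stand",s["ft_force"]@Y,"Fx",s["ft_force"]@X,"grip",s["grip_force"],"w",s["width"])
print("travel units",np.round(R.T@(tgt-p)/.025,2),"turn units",np.round(Ro.from_matrix(R.T@Rt).as_rotvec()/.12,3))
E
python3 st.py
```

```text
t: 2.8
tcp_pos: [0.152, -0.5024, 0.2312]
eef_rot: [[-0.903, 0.429, -0.0], [0.429, 0.903, 0.0], [0.0, 0.0, -1.0]]
ft_force: [0.1, -0.0, 0.2]
width: 1.0
grip_force: 0.0
t: 3.05
tcp_pos: [0.152, -0.5024, 0.2312]
eef_rot: [[-0.979, 0.202, -0.0], [0.202, 0.979, 0.0], [0.0, 0.0, -1.0]]
ft_force: [0.4, 0.1, -0.0]
width: 0.998
grip_force: 0.0
t 3.05 stand [-0.2037 -0.6225  0.2312] q [-1.28  0.24 -0.01  1.32 -0.   -1.07] F [ 0.4  0.1 -0. ] Fy_stand 0.14335343493173328 Fx 0.4110051168933409 grip 0.0 w 0.9981872197076371
travel units [-8.15 26.18  6.17] turn units [ 0.002 -0.001 -0.001]
```

```bash
python3 -m inch '{"travel":[[-0.3,1,0],[-0.3,1,0],[-0.3,1,0],[-0.3,1,0],[-0.3,1,0],[-0.3,1,0],[-0.3,1,0],[-0.3,1,0],[-0.3,1,0],[-0.3,1,0],[-0.3,1,0],[-0.3,1,0],[-0.3,1,0],[-0.3,1,0],[-0.3,1,0],[-0.3,1,0],[-0.3,1,0],[-0.3,1,0],[-0.3,1,0],[-0.3,1,0]],"turn":[[0,0,0],[0,0,0],[0,0,0],[0,0,0],[0,0,0],[0,0,0],[0,0,0],[0,0,0],[0,0,0],[0,0,0],[0,0,0],[0,0,0],[0,0,0],[0,0,0],[0,0,0],[0,0,0],[0,0,0],[0,0,0],[0,0,0],[0,0,0]]}'
python3 -m inch '{"travel":[[-0.4,1,0.5],[-0.4,1,0.5],[-0.4,1,0.5],[-0.4,1,0.5],[-0.3,1,0.5],[-0.2,1,0.5],[0,0.2,0]],"turn":[[0,0,0],[0,0,0],[0,0,0],[0,0,0],[0,0,0],[0,0,0],[0,0,0]]}'
python3 st.py
```

```text
t: 5.55
tcp_pos: [0.4023, -0.0433, 0.2314]
eef_rot: [[-0.978, 0.206, 0.0], [0.206, 0.978, 0.0], [-0.0, 0.0, -1.0]]
ft_force: [-1.0, -0.0, -0.2]
width: 0.996
grip_force: 0.0
t: 6.42
tcp_pos: [0.4851, 0.0976, 0.1554]
eef_rot: [[-0.979, 0.205, -0.002], [0.205, 0.979, -0.0], [0.002, -0.001, -1.0]]
ft_force: [-0.7, -0.7, -1.3]
width: 1.0
grip_force: 0.0
t 6.425 stand [0.0011 0.0325 0.1554] q [ 0.2   0.23 -0.23  1.12  0.    0.4 ] F [-0.7 -0.7 -1.3] Fy_stand -0.8550592689919694 Fx -0.5697965104280271 grip 0.0 w 0.9995371303564803
travel units [ 0.04 -0.02  3.14] turn units [-0.004 -0.014 -0.021]
```

```bash
python3 -m inch '{"travel":[[0,0,0.8],[0,0,0.8],[0,0,0.8],[0,0,0.7],[0,0,0]],"turn":[[0,0,0],[0,0,0],[0,0,0],[0,0,0],[0,0,0]]}'
python3 st.py
python3 -m inch '{"travel":[[0,0,0],[0,0,0],[0,0,0],[0,0,0],[0,0,0],[0,0,0],[0,0,0],[0,0,0]],"turn":[[0,0,0],[0,0,0],[0,0,0],[0,0,0],[0,0,0],[0,0,0],[0,0,0],[0,0,0]]}' -1 80
python3 st.py
python3 - <<'E'
from h import *
f=eyes.grab_frame("top")
i=f["color"][175:280,155:305,::-1]
cv2.imwrite("pics/crop2.png",cv2.resize(i,None,fx=5,fy=5,interpolation=cv2.INTER_CUBIC))
E
```

```text
t: 7.05
tcp_pos: [0.4843, 0.096, 0.0784]
eef_rot: [[-0.978, 0.207, -0.002], [0.207, 0.978, -0.0], [0.002, -0.001, -1.0]]
ft_force: [0.2, -0.1, 0.3]
width: 0.998
grip_force: 0.0
t 7.05 stand [0.0006 0.0308 0.0784] q [ 0.2   0.29 -0.36  0.92 -0.    0.4 ] F [ 0.2 -0.1  0.3] Fy_stand -0.07887602151064654 Fx 0.2092044197943358 grip 0.0 w 0.9984915377016439
travel units [0.03 0.05 0.06] turn units [-0.007 -0.015 -0.037]
t: 8.05
tcp_pos: [0.4854, 0.0968, 0.0792]
eef_rot: [[-0.979, 0.206, 0.001], [0.206, 0.979, 0.0], [-0.0, 0.0, -1.0]]
ft_force: [-0.5, -0.4, 5.9]
width: 0.154
grip_force: 77.9
t 8.05 stand [0.0016 0.0317 0.0792] q [ 0.2   0.29 -0.36  0.92  0.    0.4 ] F [-0.5 -0.4  5.9] Fy_stand -0.5225013909455425 Fx -0.43567840807386343 grip 77.92932629585266 w 0.15376202099832226
travel units [0.06 0.01 0.09] turn units [ 0.003  0.004 -0.033]
```

View pics/crop2.png

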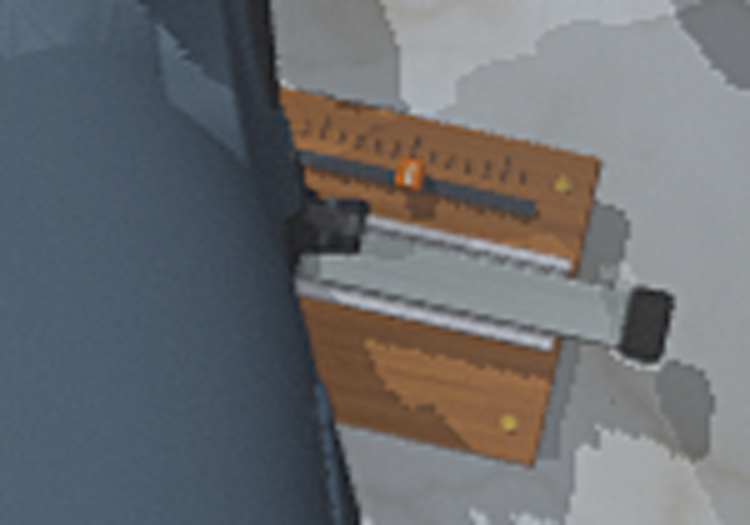

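```bash
python3 -m inch '{"travel":[[0.2,0,0],[0.2,0,0],[0.2,0,0],[0.2,0,0],[0,0,0],[0,0,0]],"turn":[[0,0,0],[0,0,0],[0,0,0],[0,0,0],[0,0,0],[0,0,0]]}'
python3 st.py
```

```text
t: 8.85
tcp_pos: [0.4682, 0.101, 0.0793]
eef_rot: [[-0.978, 0.206, 0.004], [0.206, 0.978, 0.0], [-0.004, 0.001, -1.0]]
ft_force: [8.2, -0.1, -2.9]
width: 0.149
grip_force: 78.2
t 8.85 stand [-0.0161  0.0324  0.0793] q [ 0.21  0.26 -0.4   0.91 -0.    0.42] F [ 8.2 -0.1 -2.9] Fy_stand 1.5635545126337076 Fx 8.001712729007707 grip 78.20441365242004 w 0.14901327168349465
travel units [-0.64 -0.01  0.1 ] turn units [ 0.009  0.036 -0.035]
```

```bash
python3 -m inch '{"travel":[[0.1,0,0],[0.05,0,0],[0,0,0],[0,0,0]],"turn":[[0,0,0],[0,0,0],[0,0,0],[0,0,0]]}'
python3 st.py
```

```text
t: 9.35
tcp_pos: [0.4658, 0.1016, 0.0794]
eef_rot: [[-0.978, 0.207, 0.006], [0.207, 0.978, -0.0], [-0.006, 0.001, -1.0]]
ft_force: [12.5, -1.3, -6.9]
width: 0.148
grip_force: 78.0
t 9.35 stand [-0.0187  0.0325  0.0794] q [ 0.22  0.26 -0.4   0.9  -0.    0.42] F [12.5 -1.3 -6.9] Fy_stand 1.2586723131277247 Fx 12.546958231347093 grip 77.97566771507263 w 0.1478460265744145
travel units [-0.75 -0.02  0.1 ] turn units [ 0.009  0.053 -0.037]
```

```bash
python3 -m inch '{"travel":[[0,-0.2,0],[0,-0.3,0],[0,-0.3,0],[0,-0.3,0],[0,-0.3,0],[0,-0.3,0],[0,-0.3,0],[0,-0.3,0],[0,-0.3,0],[0,0,0],[0,0,0]],"turn":[[0,0,0],[0,0,0],[0,0,0],[0,0,0],[0,0,0],[0,0,0],[0,0,0],[0,0,0],[0,0,0],[0,0,0],[0,0,0]]}'
python3 st.py
python3 - <<'E'
from h import *
for n,b in(("top",(175,280,155,305)),("scene",(160,270,205,325))):
  f=eyes.grab_frame(n);cv2.imwrite(f"pics/{n}3.png",f["color"][:,:,::-1])
  i=f["color"][b[0]:b[1],b[2]:b[3],::-1]
  cv2.imwrite(f"pics/crop3{n}.png",cv2.resize(i,None,fx=5,fy=5,interpolation=cv2.INTER_CUBIC))
E
```

```text
t: 10.72
tcp_pos: [0.4525, 0.0378, 0.0794]
eef_rot: [[-0.978, 0.207, 0.007], [0.207, 0.978, -0.0], [-0.006, 0.001, -1.0]]
ft_force: [13.7, -1.8, -9.2]
width: 0.149
grip_force: 77.9
t 10.725 stand [-0.0188 -0.0327  0.0794] q [ 0.08  0.22 -0.45  0.89 -0.    0.29] F [13.7 -1.8 -9.2] Fy_stand 1.0165305241481803 Fx 13.828730206633988 grip 77.92129397392273 w 0.1487289374119436
travel units [-0.74  2.59  0.1 ] turn units [ 0.008  0.054 -0.037]
```

View pics/crop3top.png

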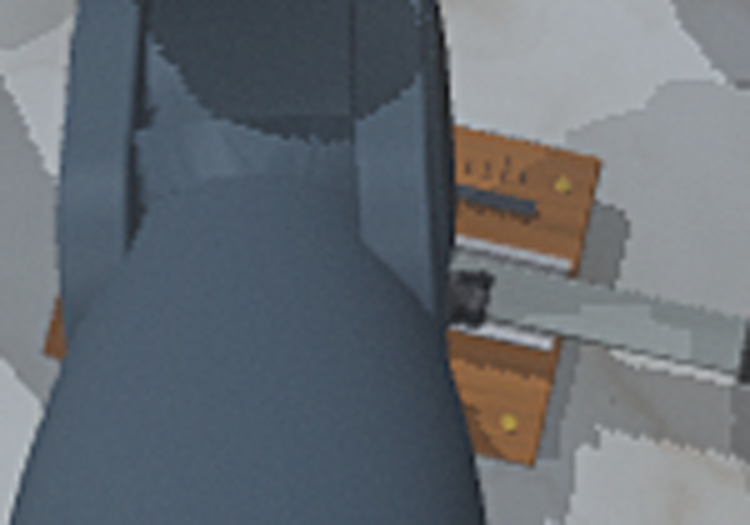

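View pics/crop3scene.png

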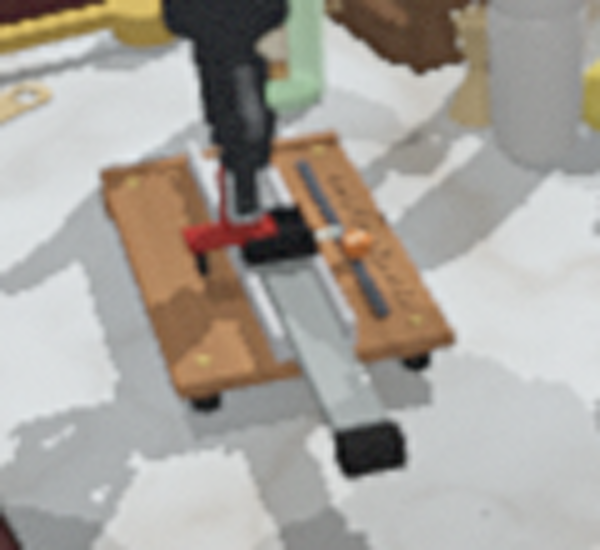

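```bash
python3 - <<'E'
from h import *
g=eyes.grab_frame("scene");f=eyes.grab_frame("top")
t0=cv2.imread("pics/top0.png")[:,:,::-1];s0=cv2.imread("pics/scene0.png")[:,:,::-1]
for nm,fr,im,bx in(("scene now",g,g["color"],(196,220,262,286)),("scene0",g,s0,(185,216,258,285)),("top0",f,t0,(200,216,205,244))):
    r0,r1,c0,c1=bx;a=im[r0:r1,c0:c1].astype(int)
    w=(a.min(2)>125); 
    hs=cv2.cvtColor(np.ascontiguousarray(im[r0:r1,c0:c1]),cv2.COLOR_RGB2HSV)
    o=(hs[...,1]>165)&(hs[...,2]>170)
    for k in(("white",w),("orange",o)):
        n,l,st,ce=cv2.connectedComponentsWithStats(k[1].astype(np.uint8))
        for i in range(1,n):
            u,v=ce[i]+[c0,r0]
            if 1<st[i,4]<80: print(nm,k[0],st[i,4],round(u,1),round(v,1),*[S(onplane(fr,u,v,z)) for z in(.044,.048,.055)])
b=cv2.resize(g["color"][198:218,258:288,::-1],None,fx=25,fy=25,interpolation=cv2.INTER_NEAREST)
a=cv2.resize(t0[203:215,205:245,::-1],None,fx=18.75,fy=18.75,interpolation=cv2.INTER_NEAREST)
a=a[:,:750]
cv2.imwrite("pics/pair.png",np.vstack([cv2.resize(b,(450,300),interpolation=0).repeat(1,0) if 0 else cv2.copyMakeBorder(cv2.resize(b,(525,350),interpolation=0),0,0,0,225,0),a]))
E
```

```text
scene now white 6 262.3 198.8 [0.0267 0.0382 0.044 ] [0.0252 0.0313 0.048 ] [0.0225 0.0193 0.055 ]
scene now white 63 282.7 200.4 [0.0864 0.0057 0.044 ] [ 0.0844 -0.0009  0.048 ] [ 0.081  -0.0126  0.055 ]
scene now white 14 270.5 206.0 [ 0.0397 -0.015   0.044 ] [ 0.0381 -0.0215  0.048 ] [ 0.0353 -0.0329  0.055 ]
scene now white 4 276.0 206.5 [ 0.0553 -0.0238  0.044 ] [ 0.0536 -0.0302  0.048 ] [ 0.0506 -0.0416  0.055 ]
scene now white 72 267.2 216.1 [ 0.0143 -0.0695  0.044 ] [ 0.0129 -0.0757  0.048 ] [ 0.0103 -0.0865  0.055 ]
scene0 white 10 265.0 196.5 [0.039  0.0503 0.044 ] [0.0373 0.0434 0.048 ] [0.0345 0.0312 0.055 ]
scene0 white 3 275.0 207.0 [ 0.0515 -0.0257  0.044 ] [ 0.0498 -0.0321  0.048 ] [ 0.0468 -0.0434  0.055 ]
top0 white 11 210.1 209.5 [0.0354 0.0339 0.044 ] [0.0349 0.0333 0.048 ] [0.0339 0.0322 0.055 ]
top0 white 2 236.0 210.5 [ 0.0478 -0.034   0.044 ] [ 0.0472 -0.0344  0.048 ] [ 0.0462 -0.035   0.055 ]
top0 orange 9 235.6 208.4 [ 0.053  -0.0316  0.044 ] [ 0.0524 -0.0319  0.048 ] [ 0.0513 -0.0326  0.055 ]
top0 orange 3 238.0 210.0 [ 0.0503 -0.0389  0.044 ] [ 0.0497 -0.0392  0.048 ] [ 0.0486 -0.0398  0.055 ]
```

View pics/pair.png

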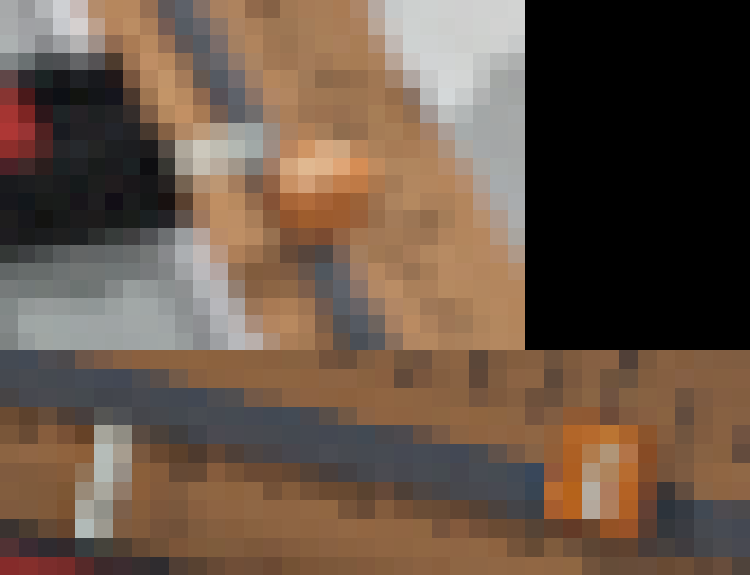

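```bash
python3 -m inch '{"travel":[[0,-0.08,0],[0,0,0],[0,0,0],[0,0,0]],"turn":[[0,0,0],[0,0,0],[0,0,0],[0,0,0]]}'
python3 st.py
```

```text
t: 11.42
tcp_pos: [0.4521, 0.036, 0.0794]
eef_rot: [[-0.978, 0.206, 0.007], [0.206, 0.978, -0.0], [-0.006, 0.001, -1.0]]
ft_force: [14.0, -2.0, -8.9]
width: 0.148
grip_force: 78.1
t 11.425 stand [-0.0188 -0.0346  0.0794] q [ 0.08  0.22 -0.45  0.89 -0.    0.29] F [14.  -2.  -8.9] Fy_stand 0.8350357166448596 Fx 14.119166841371106 grip 78.08272361755371 w 0.14816001359233008
travel units [-0.74  2.67  0.1 ] turn units [ 0.008  0.054 -0.035]
```

```bash
python3 -m inch '{"travel":[[-0.2,0,0],[-0.2,0,0],[-0.2,0,0],[-0.2,0,0],[-0.15,0,0],[-0.05,0,0],[0,0,0],[0,0,0]],"turn":[[0,0,0],[0,0,0],[0,0,0],[0,0,0],[0,0,0],[0,0,0],[0,0,0],[0,0,0]]}'
python3 st.py
python3 - <<'E'
from h import *
g=eyes.grab_frame("scene")
cv2.imwrite("pics/crop5.png",cv2.resize(g["color"][165:265,215:315,::-1],None,fx=6,fy=6,interpolation=cv2.INTER_CUBIC))
E
```

```text
t: 12.42
tcp_pos: [0.472, 0.0317, 0.0792]
eef_rot: [[-0.979, 0.206, -0.001], [0.206, 0.979, 0.002], [0.001, 0.002, -1.0]]
ft_force: [-5.0, 5.7, 9.1]
width: 0.15
grip_force: 81.1
t 12.425 stand [ 0.0015 -0.0347  0.0792] q [ 0.07  0.26 -0.41  0.91  0.    0.27] F [-5.   5.7  9.1] Fy_stand 4.548505095380423 Fx -6.064217389327479 grip 81.10453248023987 w 0.14956021204202052
travel units [0.07 2.67 0.09] turn units [ 0.014 -0.011 -0.028]
```

View pics/crop5.png

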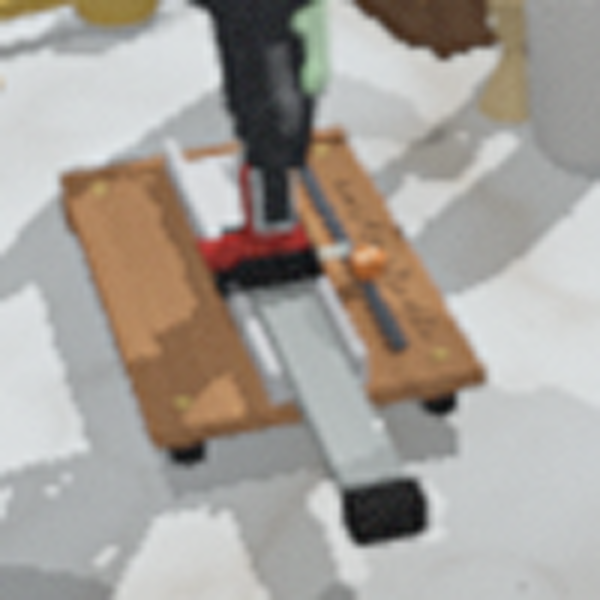

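```bash
python3 - <<'E'
from h import *
g=eyes.grab_frame("scene")
for P in((.034,-.0345,.055),(.05,-.035,.048),(.05,-.030,.048),(.05,-.04,.048)):
    u,v=proj(g,W(*P));print(P,round((u-215+.4)*6),round((v-165+.4)*6))
E
python3 -m inch '{"travel":[[0,0,0],[0,0,0],[0,0,0]],"turn":[[0,0,0],[0,0,0],[0,0,0]]}'; python3 st.py
```

```text
(0.034, -0.0345, 0.055) 334 250
(0.05, -0.035, 0.048) 364 257
(0.05, -0.03, 0.048) 362 252
(0.05, -0.04, 0.048) 367 262
t: 12.9
tcp_pos: [0.472, 0.0317, 0.0793]
eef_rot: [[-0.979, 0.206, -0.001], [0.206, 0.979, 0.002], [0.001, 0.002, -1.0]]
ft_force: [-4.7, 4.7, 10.0]
width: 0.152
grip_force: 81.1
t 12.9 stand [ 0.0016 -0.0347  0.0793] q [ 0.07  0.26 -0.41  0.91  0.    0.27] F [-4.7  4.7 10. ] Fy_stand 3.6267988306743653 Fx -5.5881968402774245 grip 81.10142111778259 w 0.1522063927723775
travel units [0.07 2.67 0.09] turn units [ 0.014 -0.01  -0.028]
```

The scene picture agrees with the estimate: pointer at (340,251) against (334,250) predicted, line at (370,258) against (364,257) predicted.

```bash
python3 -c "
from plant import robot;print(robot.hand_in())"
```

```text
the job is handed in; nothing more can be done
None
```

The job is handed in at about 13 s: I slid the lever open, drew the leg out about 66 mm to the mark (in line to within about 2 mm by my camera estimate) and closed the lever again, still gripping it with about 80 N; the hand-in returned no verdict.

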